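Put the stapler away in the bar-handled drawer

ROBOT

A 6-joint arm with a two-finger parallel gripper is mounted at the origin on the work surface. World frame = base frame: x ahead of the robot, y to its left, z up, the work surface at z = 0. Lengths are in mm, angles in degrees, forces in N, time in s.
With the tool pointing down it reaches from about 350 to 850 mm from the base axis. Payload 8.1 kg.
Tool frame: the origin (TCP) lies midway between the tips of the shut fingers; the grasp point (between the pads) lies 19 mm behind it; z points along the fingers, y is the line along which they close (so a half turn about z gives the same grasp; the last joint's range is limited). The gripper opens to 85 mm and grips with 20 to 120 N. Pads are 22 mm wide; open, the fingers measure 114 mm over their backs; the gripper's body (76 mm by 85 mm) begins 54 mm behind the grasp point. The pads swing forward as they close: fully open they stand 13 mm farther back than shut.
Start: joints at [-73.763, 7.471, 85.268, -0, 87.261, -4.893], TCP at [216.318, -559.653, 231.292] pointing down, gripper open.
Joint ranges: [-169.43, 169.43], [-51.17, 129.36], [1.28, 143.12], [-76.62, 256.62], [0, 156.53], [-152.29, 152.29]. Speed limits (degrees/s): [136.94, 136.94, 159.86, 180, 180, 180].

INTERFACE

Orientations are given as [roll, pitch, yaw] about the fixed x, y, z axes, in that order (R = Rz(yaw) Ry(pitch) Rx(roll)).
In Python, from bench import r gives the robot as it stands.
- The arm moves only by the tool apply_moves, never from a script. Its argument "steps" is a list of rows, each a list of 7 numbers: the opening, from -1 (shut) to 1 (fully open), then the shift along the tool's x, y, z in mm, then the turn, a rotation vector about the tool's x, y, z in units of 5 degrees (1.0 is 5 degrees). A call has exactly 8 rows; each row shifts and turns the commanded pose from where the row before left it, along the tool's axes as they then stand; what a row does not reach is not made up. A row lasts 1/10 s, in which the tool goes at most 50 mm and 8.59 degrees, less where a joint would pass 70% of its speed; a pose out of reach is approached as far as the arm can. A call is refused whole if a number of a shift passes 50 or a number of a turn 1, either way. A call with a gripper value outside its range is refused whole. The fingers move at their own pace and stop on an object; "squeeze" is the grip in N (left out, the last holds). Time passes only in rows, so rows that do not move let the fingers close, or fill a call up. It gives the time, the measured TCP pose, the force, the opening and the grip force at its end, in the units of the state.
- r.sense(): the state, without advancing time (a new reading comes with each control period).
- r.snapshot(name): name is "scene" or "top" or "wrist"; returns a dict with "color" (420x560x3 uint8, blue, green, red), "depth" (420x560 float32, mm along the optical axis (not along the pixel's ray), 0 where there is no reading), "mtx" (3x3 intrinsics, pixels), "dist" ([k1, k2, p1, p2, k3] as OpenCV has them; the pictures are not rectified), "T" (4x4, takes a point from camera to world coordinates); the wrist camera has in their place "hand_eye" (4x4, takes a point from camera to tool coordinates, whose origin is the TCP and whose axes are the flange's). Camera axes: x right, y down, z forward; pixel columns grow to the right and rows downward; lengths in mm; the calibration is good to about 2 mm. A picture is of the moment at which its call begins: read the wrist's pose just before it.
- r.hand_in(): hands the job in; it is judged then, once.
The state is a dict: "time": time; "joint_pos": joint angles; "qd": joint speeds; "joint_efforts": joint torques, N m; "tool_pos": TCP position; "tcp_rot": TCP orientation; "ft_force": force on the tool from outside, world axes, zero at the start; "wrist_torque": the same for the moment, N m; "finger_gap": finger opening in mm; "grip_force": force on a finger pad.
Only numpy, scipy, OpenCV 4.12 (cv2) and the standard library are available. Lean on these libraries where they do the work, as an engineer would, in place of code of your own. Each camera call takes 0.05 s, during which the arm holds its last target. There are 200 camera calls.

TASK

Put the stapler away: gently pull open the drawer that has the bar handle (not the one with the round knob), stand the stapler on its base in the drawer's wide, empty compartment, setting it down rather than dropping it, and push the drawer fully shut. A small ink bottle stands in the drawer's narrow compartment and must stay upright, so do not jerk or slam the drawer; leave the knob drawer as it is, and the eraser, glue stick, pencil tin and pen pot where they stand.

Things in the scene. Friction and masses are not known exactly. Their poses are not given: they have to be found in the camera images.
- bar_unit_handle (a point): Middle of the steel bar handle, on the bar's axis; moves with the drawer. Bar: level, 11 mm thick, 100 mm long along this frame's y, on 8 mm posts 43 mm either side of the middle. Axis 38 mm off the drawer front and 55 mm above the table: a 32 mm gap lies behind it (+x). Frame: -x is the way the drawer opens, +x the way it shuts, z up. Drawer front: 214 mm wide, 4 to 82 mm above the table.
- bar_drawer (a joint): How far the bar-handled drawer is open, m: 0 fully shut (front against the cabinet), 0.15 fully out at its stop. It may start up to 20 mm ajar. It slides with about 1 to 2 N and stays where it is left. No latch.
- bar_bin (a point): On the floor of the drawer's wide compartment, mid-width, 50 mm behind its front wall, 14 mm above the table; moves with the drawer, axes as the handle's, 104 mm in +x and 30.5 mm in -y of it. Compartment 129 mm wide (y), 212 long (x); walls 46 mm above its floor, divider (+y side) 44, front panel 68. Beyond the divider: 57 mm wide ink compartment. Drawer 120 to 140 mm out bares this point well.
- bar_unit_edge (a point): Middle of the top front edge of the fixed grey desktop cabinet that holds the bar-handled drawer, 85 mm above the table; axes as the handle's. With its drawer front the cabinet is 250 mm deep (x), 220 wide, 85 high. It stands left or right of the other cabinet. Things lying on top begin 80 mm behind this edge or more. Shut, the 12 mm thick drawer front rests against this edge.
- knob_unit_handle (a point): Round steel knob, 28 mm across and 43 mm proud of its drawer front, on the other cabinet, of the same size and colour; the point lies on the knob's axis 38 mm off the front, 55 mm above the table. Axes as the bar handle's. Leave that drawer alone.
- knob_drawer (a joint): How far the knob drawer is open, m (0 shut). It may start up to 12 mm ajar; leave it.
- stapler: Small black stapler, 66 long (x) by 24 wide (y) by 40 mm high, about 0.12 kg, standing on its base on the table; origin at the centre of its underside. The arm, 24 mm wide, runs the whole length from 24 to 40 mm up, over a base 24 mm wide; pinch it across its width at about 28 mm up. It lies in the row in front of the cabinets together with the eraser and glue stick.
- ink: Round ink bottle, 32 mm across, 42 mm high, about 0.06 kg, glass with a black cap, standing inside the bar-handled drawer in the narrow compartment; hidden until the drawer is open. Origin at the centre of its underside, z up.
- eraser: White eraser in a black sleeve, 48 x 24 x 14 mm, lying on the table; origin at the centre of its underside. Bystander.
- glue: Glue stick standing on end, 28 mm across, 70 mm high; origin at the centre of its underside. Bystander.
- tin: Flat pencil tin with a pink lid, 70 x 190 x 21 mm, on the table to the right; origin at the centre of its underside. Bystander.
- penpot: White pot with pens, 76 mm across, 138 mm high with the pens, on the table to the left; origin at the centre of its underside. Bystander.
Mind the look-alikes: they are no part of the job. Leave any orange or yellow look-alike of the stapler alone.

How it is judged (in metres and radians):
On the way, in this order (a step that is already met when the one before it is completed fails the run):
1. the bar-handled drawer is pulled open by at least 100 mm (value of joint bar_drawer above 0.1 m), for 0.2 s.
2. the stapler stands, released, in the wide compartment of the open drawer (x of stapler in the frame of bar_bin between -0.045 and 0.155 m and y of stapler in the frame of bar_bin between -0.06 and 0.06 m and z of stapler in the frame of bar_bin between -0.006 and 0.008 m and angle between stapler's own z axis and vertical below 0.2 rad and contact force between the fingers and stapler below 0.1 N and value of joint bar_drawer above 0.08 m), for 0.2 s.
At the end, for the whole second after the job is handed in: The bar-handled drawer is shut to within 4 mm; the stapler stands on its base (within 0.2 rad) on the floor of the wide compartment, released and at rest; the ink bottle stands upright (within 0.2 rad) and at rest; the knob drawer is not open by more than 25 mm (value of joint bar_drawer below 0.004 m and x of stapler in the frame of bar_bin between -0.045 and 0.155 m and y of stapler in the frame of bar_bin between -0.06 and 0.06 m and z of stapler in the frame of bar_bin between -0.006 and 0.008 m and angle between each of stapler, ink's own z axis and vertical below 0.2 rad and contact force between the fingers and stapler below 0.1 N and linear speed of each of stapler, ink below 0.02 m/s and value of joint knob_drawer below 0.025 m); the robot touches nothing.
It fails at once if the ink bottle is tipped over (more than 0.5 rad) (angle between ink's own z axis and vertical above 0.5 rad).
It fails at once if the bar-handled drawer is yanked or slammed (faster than 0.5 m/s) (velocity of joint bar_drawer above 0.5 m/s or velocity of joint bar_drawer below -0.5 m/s).
It fails at once if the stapler is dropped or thrown (faster than 0.8 m/s with no finger on it) (linear speed of stapler above 0.8 m/s and contact force between the fingers and stapler below 0.1 N).
It fails at once if the knob drawer is opened (beyond 25 mm) (value of joint knob_drawer above 0.025 m).
It fails at once if a bystander is moved by more than 40 mm, or the glue stick or pen pot is tipped (distance of any of eraser, glue, tin, penpot from where it was at the start of the episode above 0.04 m or angle between any of glue, penpot's own z axis and vertical above 0.5 rad).
It also fails if it takes over 70 s, if anything falls off the work surface, if the arm or the gripper's body presses on something with over 40 N, if the wrist force passes 120 N, or if a joint passes its speed limit or range.

## Working session

There is one attempt and no reset: what is moved stays moved. The work goes in short steps, Python scripts to look and compute and a tool call to move; the robot and the scene stay as the last step left them, time stands still between calls to the robot, and variables do not carry over. Pictures are saved under pics/ and viewed, at most 10 in all, crops included, and the job is handed in when it is done.

Besides the shell and the picture viewer there is one more tool, called after ">>>" as name([rows], argument=value, ...), one row to a line, values as JSON. apply_moves: Moves the arm, as the interface text tells. Its arguments: {"type":"object","properties":{"steps":{"type":"array"},"squeeze":{"type":"number"}},"required":["steps"]}

```bash
mkdir -p pics; cat > h.py <<'E'
import numpy as np, cv2, pickle
from scipy.spatial.transform import Rotation as R
from bench import r
def take(n):
    s=r.sense(); d=r.snapshot(n)
    if 'T' not in d:
        T=np.eye(4);T[:3,:3]=R.from_euler('xyz',s['tcp_rot'],degrees=True).as_matrix();T[:3,3]=s['tool_pos']
        d['T']=T@np.array(d['hand_eye'])
    return d
def ray(d,u,v):
    p=cv2.undistortPoints(np.array([[[u,v]]],float),np.array(d['mtx']),np.array(d['dist'])).ravel()
    T=np.array(d['T']);return T[:3,3],T[:3,:3]@np.array([p[0],p[1],1])
def onz(d,u,v,z):
    o,w=ray(d,u,v);return o+w*(z-o[2])/w[2]
def dep(d,u,v):
    o,w=ray(d,u,v);return o+w*float(np.median(d['depth'][int(v)-1:int(v)+2,int(u)-1:int(u)+2]))
E
python3 - <<'E'
from h import *
D={n:take(n) for n in('scene','top','wrist')}
pickle.dump(D,open('d0.pkl','wb'))
for n in('scene','top'): cv2.imwrite(f'pics/{n}0.png',cv2.resize(D[n]['color'],(800,600)))
s=r.sense();print(s)
print(D['top']['T'],D['scene']['T'],D['wrist']['hand_eye'])
E
```

```text
{'time': 0.15, 'joint_pos': array([-7.37627361e+01,  7.50561592e+00,  8.53158758e+01, -8.53058882e-04,
        8.72626433e+01, -4.89326739e+00]), 'qd': array([-0.05021015, -0.12629662, -0.2501936 ,  0.03317555, -0.07354649,
        0.06498848]), 'joint_efforts': array([ 1.33472739e-03, -5.70063043e+01, -5.01158559e+01, -1.26085392e-04,
        9.62853053e-03, -1.19313080e-05]), 'tool_pos': array([ 216.18770479, -559.23146595,  230.47184874]), 'tcp_rot': array([-1.79916099e+02, -6.32777975e-03,  2.11305680e+01]), 'ft_force': array([-0.74273824,  0.26776035, -0.58394715]), 'wrist_torque': array([-0.00749523,  0.07901814, -0.00193236]), 'grip_force': 0.0, 'finger_gap': 85.33160662949047}
[[-2.51954455e-02 -9.96161438e-01  8.38306516e-02  4.96904958e+02]
 [-9.99675279e-01  2.47868126e-02 -5.91188481e-03  6.02517308e+00]
 [ 3.81129703e-03 -8.39523826e-02 -9.96462479e-01  1.12847710e+03]
 [ 0.00000000e+00  0.00000000e+00  0.00000000e+00  1.00000000e+00]] [[ 9.09588530e-01  3.10744693e-01 -2.75837708e-01  9.47665266e+02]
 [ 4.15347587e-01 -6.98550854e-01  5.82677515e-01 -7.74536922e+02]
 [-1.16227213e-02 -6.44565311e-01 -7.64460903e-01  1.11524906e+03]
 [ 0.00000000e+00  0.00000000e+00  0.00000000e+00  1.00000000e+00]] [[ 4.01731366e-04 -9.48497375e-01 -3.16784736e-01  8.20312023e+01]
 [ 9.99999893e-01  4.53839770e-04 -9.07067275e-05 -5.32452322e-01]
 [ 2.29804605e-04 -3.16784666e-01  9.48497455e-01 -1.43853105e+02]
 [ 0.00000000e+00  0.00000000e+00  0.00000000e+00  1.00000000e+00]]
```

View pics/top0.png

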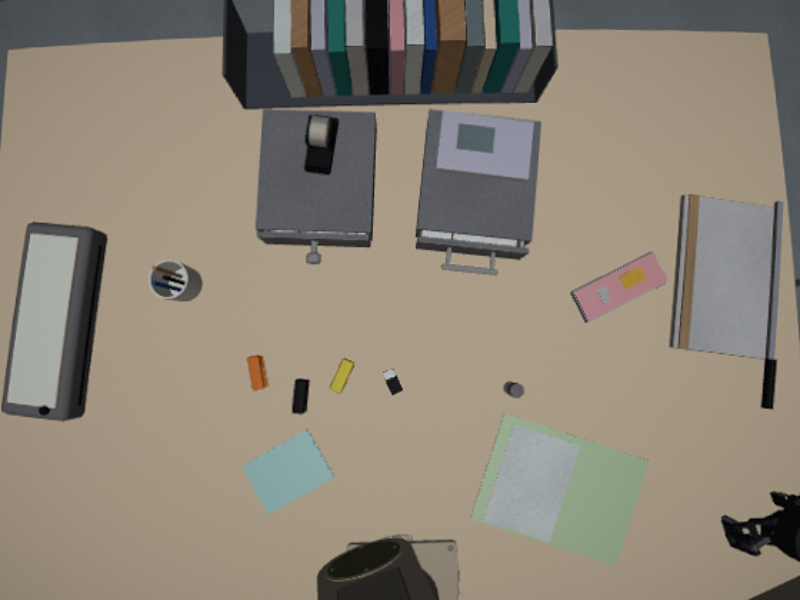

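View pics/scene0.png

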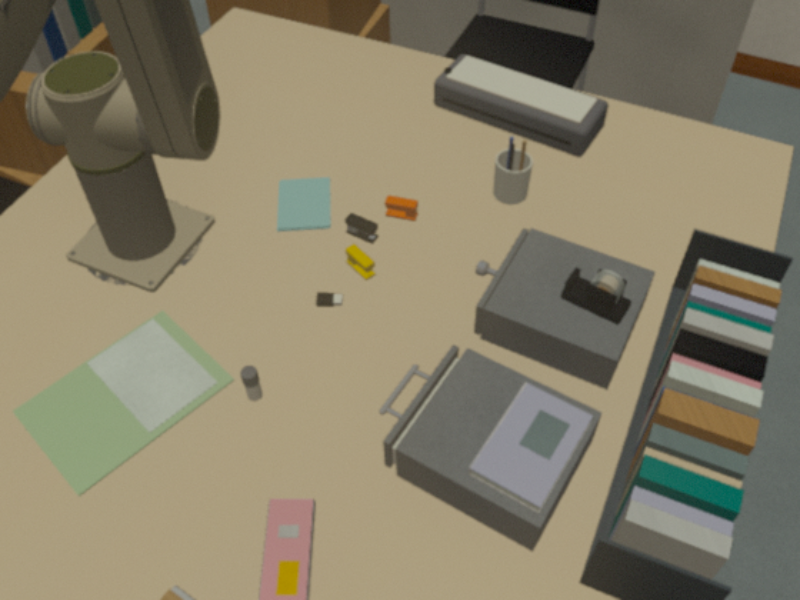

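The top view (800x600 scale) shows the black stapler at (300,396). Its look-alikes are orange (257,372) and yellow (342,376). The eraser is at (392,381), the glue stick at (514,389), the bar handle at (470,268) and the knob at (313,255). Only the black one fits the description, so I'll confirm it in an enlarged crop.

```bash
python3 - <<'E'
from h import *
D=pickle.load(open('d0.pkl','rb'))
def crop(n,u,v,w,h): # original px, 5x
    return cv2.resize(D[n]['color'][v:v+h,u:u+w],None,fx=5,fy=5,interpolation=cv2.INTER_CUBIC)
a=np.vstack([np.hstack([crop('top',170,240,80,60),crop('top',290,150,80,60)]),np.hstack([crop('scene',225,140,80,60),crop('scene',260,240,80,60)])])
cv2.imwrite('pics/m.png',a)
E
```

```text
(no output)
```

View pics/m.png

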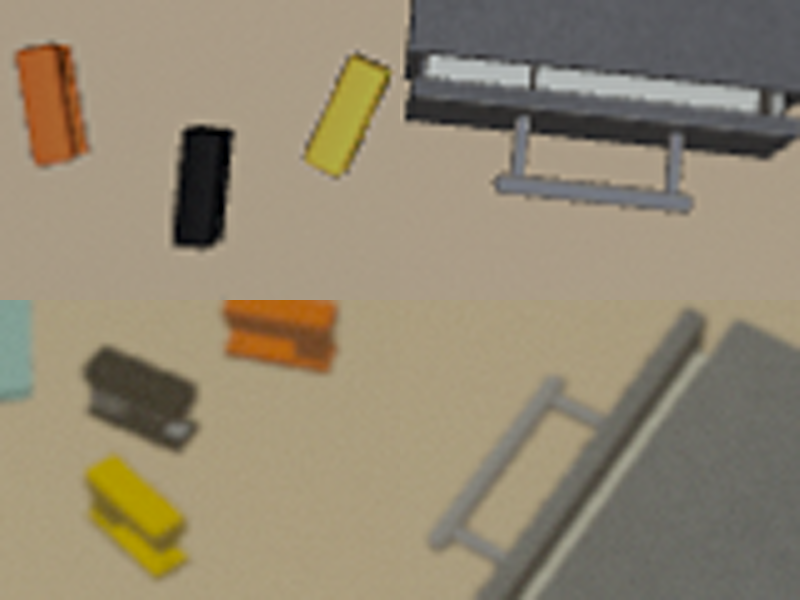

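The crop confirms it: the black stapler is at top (203,187), with its arm and base visible in the scene crop. The bar ends are at crop (497,184) and (692,204) in the top view, and at (555,383) and (436,540) in the scene view.

```bash
cat >> h.py <<'E'
def tri(d1,p1,d2,p2):
    o1,w1=ray(d1,*p1);o2,w2=ray(d2,*p2);s=np.linalg.lstsq(np.c_[w1,-w2],o2-o1,rcond=None)[0]
    a,b=o1+w1*s[0],o2+w2*s[1];return (a+b)/2,np.linalg.norm(a-b)
E
python3 - <<'E'
from h import *
np.set_printoptions(precision=1,suppress=True)
D=pickle.load(open('d0.pkl','rb'));t=D['top'];s=D['scene']
T=lambda u,v,o:(u/5+o[0]-.4,v/5+o[1]-.4)
hl=T(97,184,(290,150));hr=T(292,204,(290,150))
sl=T(155,83,(260,240));sr=T(36,240,(260,240))
for a,b in((hl,sl),(hr,sr)): print('handle',tri(t,a,s,b),onz(t,*a,55),onz(s,*b,55),dep(t,*a))
c=[T(*p,(170,240)) for p in((182,128),(232,130),(222,247),(174,245))]
for p in c: print('stap',onz(t,*p,40))
m=np.mean(c,0); print(onz(t,*m,40),dep(t,*m))
ms=T(142,372-300+3,(225,140)); print('scene top centre',tri(t,m,s,ms))
for n,p in dict(eraser=(392,381),glue=(514,389),knob=(313,255),orange=(257,372),yellow=(342,376),edgeL=(257,234),edgeR=(371,244),tin=(619,286),pot=(170,280)).items(): print(n,dep(t,p[0]*.7,p[1]*.7))
for n,p in dict(L=(417,232),R=(530,240)).items(): print(n,onz(t,p[0]*.7,p[1]*.7,85))
E
```

```text
handle (array([646.7, -91.8,  55. ]), np.float64(0.13815582171191923)) [646.6 -91.8  55. ] [646.8 -91.8  55. ] [646.4 -91.7  56.2]
handle (array([ 633.4, -197.6,   61.8]), np.float64(3.091241898845416)) [ 632.9 -199.7   55. ] [ 632.7 -193.2   55. ] [ 633.  -199.8   54.3]
stap [436.4 198.3  40. ]
stap [434.7 170.6  40. ]
stap [370.7 177.2  40. ]
stap [372.3 203.7  40. ]
[403.5 187.5  40. ] [403.3 187.7  38.5]
scene top centre (array([405.6, 187.6,  45. ]), np.float64(3.941100531377652))
eraser [426.1   9.5  12.6]
glue [ 408.3 -220.3   69.3]
knob [673.1 155.1  65.7]
orange [451.1 270.8  40.1]
yellow [439.7 105.9  38.5]
edgeL [730.9 279.5  -0.9]
edgeR [703.4  45.5   1.7]
tin [ 603.2 -453.1   20.5]
pot [638.5 453.8  14.9]
L [709. -45.  85.]
R [ 688.9 -259.4   85. ]
```

```bash
cat >> h.py <<'E'
def plan(xyz,yaw,N,frm=None):
    "constant row repeated N times; tool down"
    s=r.sense();p=np.array(s['tool_pos']) if frm is None else np.array(frm[:3])
    M0=R.from_euler('xyz',s['tcp_rot'] if frm is None else [180,0,frm[3]],degrees=True)
    rel=M0.inv()*R.from_euler('xyz',[180,0,yaw],degrees=True)
    v=rel.as_rotvec()/N; S=sum(R.from_rotvec(v*k).as_matrix() for k in range(N))
    d=np.linalg.solve(S,M0.inv().apply(np.array(xyz)-p))
    print('row x',N,np.round(d,1),np.round(np.degrees(v)/5,3))
E
python3 - <<'E'
from h import *
plan([640,-145.5,150],83.5,16)
E
```

```text
row x 16 [38.7  4.1  5. ] [-0.001 -0.001 -0.78 ]
```

>>> apply_moves([
  [-0.2,38.7,4.1,5,0,0,-0.78],
  [-0.2,38.7,4.1,5,0,0,-0.78],
  [-0.2,38.7,4.1,5,0,0,-0.78],
  [-0.2,38.7,4.1,5,0,0,-0.78],
  [-0.2,38.7,4.1,5,0,0,-0.78],
  [-0.2,38.7,4.1,5,0,0,-0.78],
  [-0.2,38.7,4.1,5,0,0,-0.78],
  [-0.2,38.7,4.1,5,0,0,-0.78],
], squeeze=25)

```text
time: 0.95
tool_pos: [487.1, -410.6, 190.6]
tcp_rot: [-180.0, -0.0, 52.5]
ft_force: [0.8, 0.4, -0.6]
finger_gap: 34.3
grip_force: 0.0
```

>>> apply_moves([
  [-0.2,38.7,4.1,5,0,0,-0.78],
  [-0.2,38.7,4.1,5,0,0,-0.78],
  [-0.2,38.7,4.1,5,0,0,-0.78],
  [-0.2,38.7,4.1,5,0,0,-0.78],
  [-0.2,38.7,4.1,5,0,0,-0.78],
  [-0.2,38.7,4.1,5,0,0,-0.78],
  [-0.2,38.7,4.1,5,0,0,-0.78],
  [-0.2,38.7,4.1,5,0,0,-0.78],
])

```text
time: 1.75
tool_pos: [640.4, -144.1, 150.6]
tcp_rot: [-180.0, -0.0, 83.7]
ft_force: [-0.1, -1.4, 0.1]
finger_gap: 34.3
grip_force: 0.0
```

```bash
python3 - <<'E'
from h import *
d=take('wrist');pickle.dump(d,open('w1.pkl','wb'));cv2.imwrite('pics/w1.png',d['color'])
E
```

```text
(no output)
```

View pics/w1.png

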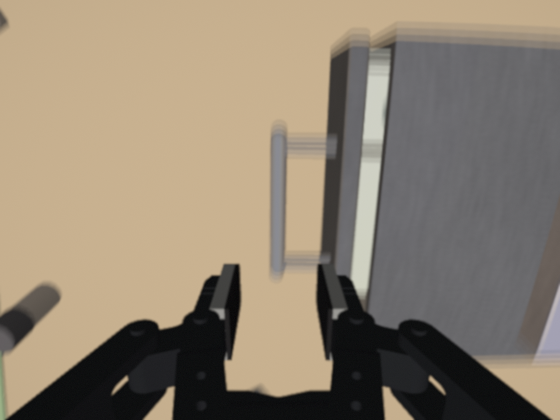

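The wrist view shows the bar from (279,130) to (278,272), parallel to the pads. The fingers straddle its line, with the right finger over the gap.

```bash
python3 - <<'E'
from h import *
np.set_printoptions(precision=1,suppress=True)
d=pickle.load(open('w1.pkl','rb'))
for p in((279.5,127),(277.5,273),(279,145),(278,260)): print(onz(d,*p,55),dep(d,*p))
for p in((338,200),(333,200),(361,200)):print(dep(d,*p))
s=r.sense();print(s['tool_pos'])
plan([640,-145.5,36],83.5,8)
E
```

```text
[648.  -84.9  55. ] [647.7 -90.    0.6]
[ 634.9 -191.9   55. ] [ 635.3 -188.5   61.3]
[646.4 -96.6  55. ] [646.5 -95.6  61.9]
[ 636.4 -181.1   55. ] [ 636.8 -177.9   61.5]
[ 679.8 -131.    80.9]
[ 679.1 -136.6   62.3]
[ 708.  -154.3   15. ]
[ 641.3 -137.6  149.5]
row x 8 [-1.  -0.  14.2] [-0. -0.  0.]
```

>>> apply_moves([
  [-0.2,-0.5,0,14.2,0,0,0],
  [-0.2,-0.5,0,14.2,0,0,0],
  [-0.2,-0.5,0,14.2,0,0,0],
  [-0.2,-0.5,0,14.2,0,0,0],
  [-0.2,-0.5,0,14.2,0,0,0],
  [-0.2,-0.5,0,14.2,0,0,0.1],
  [-0.2,-0.5,0,14.2,0,0,0],
  [-0.2,-0.5,0,14.2,0,0,0],
])

```text
time: 2.6
tool_pos: [640.9, -150.1, 38.2]
tcp_rot: [179.8, 0.0, 83.0]
ft_force: [-4.8, 9.7, 87.5]
finger_gap: 34.1
grip_force: 40.1
```

>>> apply_moves([
  [-0.2,0,0,0,0,0,0],
  [-0.4,0,0,0,0,0,0],
  [-0.5,0,0,0,0,0,0],
  [-0.6,0,0,0,0,0,0],
  [-0.7,0,0,0,0,0,0],
  [-0.8,0,0,0,0,0,0],
  [-1,0,0,0,0,0,0],
  [-1,0,0,0,0,0,0],
])

```text
time: 3.4
tool_pos: [639.4, -149.5, 37.3]
tcp_rot: [-180.0, -0.0, 83.0]
ft_force: [1.3, -0.9, -3.3]
finger_gap: 9.9
grip_force: 24.3
```

>>> apply_moves([
  [-1,0,-2,0,0,0,0],
  [-1,0,-5,0,0,0,0],
  [-1,0,-8,0,0,0,0],
  [-1,0,-10,0,0,0,0],
  [-1,0,-10,0,0,0,0],
  [-1,0,-10,0,0,0,0],
  [-1,0,-10,0,0,0,0],
  [-1,0,-10,0,0,0,0],
])

```text
time: 4.2
tool_pos: [573.9, -141.0, 37.3]
tcp_rot: [-180.0, -0.0, 83.0]
ft_force: [2.7, 3.4, -5.6]
finger_gap: 9.4
grip_force: 24.7
```

>>> apply_moves([
  [-1,0,-10,0,0,0,0],
  [-1,0,-10,0,0,0,0],
  [-1,0,-10,0,0,0,0],
  [-1,0,-10,0,0,0,0],
  [-1,0,-8,0,0,0,0],
  [-1,0,-5,0,0,0,0],
  [-1,0,-3,0,0,0,0],
  [-1,0,0,0,0,0,0],
])

```text
time: 5.0
tool_pos: [518.1, -133.8, 37.3]
tcp_rot: [-179.9, -0.1, 83.0]
ft_force: [-0.6, 6.3, -3.5]
finger_gap: 9.6
grip_force: 24.8
```

```bash
python3 - <<'E'
from h import *
D={n:take(n) for n in('scene','top')};pickle.dump(D,open('d1.pkl','wb'))
cv2.imwrite('pics/t1.png',np.vstack([cv2.resize(D['top']['color'][140:240,250:450],(800,400))]))
s=r.sense();print(s['tool_pos'],s['tcp_rot'],s['finger_gap'],s['ft_force'])
E
```

```text
[ 518.23218068 -133.76776747   37.30559424] [-1.79895710e+02 -8.79763962e-02  8.30390726e+01] 9.845419542760112 [ 0.25308929  6.85489717 -4.13620679]
```

View pics/t1.png

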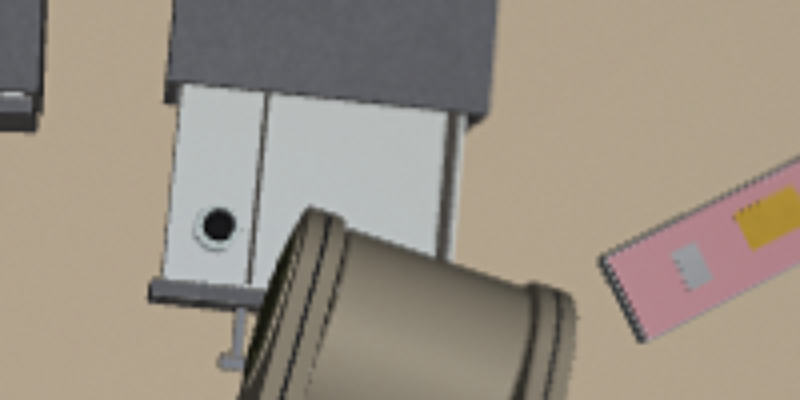

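Drawer open, with the ink upright at crop (215,225). The wide compartment lies right of the divider at (260,190). Now I'll release and lift.

>>> apply_moves([
  [-0.6,0,0,0,0,0,0],
  [-0.5,0,0,0,0,0,0],
  [-0.5,0,0,0,0,0,0],
  [-0.5,0,0,-5,0,0,0],
  [-0.5,0,0,-15,0,0,0],
  [-0.5,0,0,-30,0,0,0],
  [-0.5,0,0,-40,0,0,0],
  [-0.5,0,0,-30,0,0,0],
])

```text
time: 5.9
tool_pos: [520.3, -135.3, 161.6]
tcp_rot: [179.8, 0.0, 83.0]
ft_force: [0.6, 0.1, -0.4]
finger_gap: 21.5
grip_force: 0.0
```

```bash
python3 - <<'E'
from h import *
np.set_printoptions(precision=1,suppress=True)
D=pickle.load(open('d1.pkl','rb'));t=D['top']
C=lambda u,v:(u/4+250-.4,v/4+140-.4)
print('left end',onz(t,*C(220,361),55),'front L corner',onz(t,*C(149,284),82))
print('divider top',onz(t,*C(267,93),58),onz(t,*C(250,285),58))
print('rwall base?',dep(t,*C(440,180)),onz(t,*C(444,112),14),onz(t,*C(440,112),60))
print('edge R,L',onz(t,*C(485,118),85),onz(t,*C(166,80),85))
print('floor',dep(t,*C(370,150)),'ink',dep(t,*C(219,224)))
s=r.sense();print(s['tool_pos'],s['ft_force'])
plan([403.5,187.5,125],174.6,20)
E
```

```text
left end [526.9 -75.9  55. ] front L corner [578.9 -27.8  82. ]
divider top [ 711.7 -114.2   58. ] [578.4 -97.9  58. ]
rwall base? [ 654.5 -242.4   11.8] [ 703.7 -247.1   14. ] [ 695.3 -233.8   60. ]
edge R,L [ 685.9 -258.8   85. ] [716.8 -43.   85. ]
floor [ 677.5 -192.5   11.7] ink [621.3 -78.1  55.3]
[ 520.3 -135.3  161.6] [ 0.6  0.1 -0.4]
row x 20 [18.3  5.5  1.8] [ 0.   0.  -0.9]
```

>>> apply_moves([
  [0.05,18.3,5.5,1.5,0,0,-0.9],
  [0.05,18.3,5.5,1.5,0,0,-0.9],
  [0.05,18.3,5.5,1.5,0,0,-0.9],
  [0.05,18.3,5.5,1.5,0,0,-0.9],
  [0.05,18.3,5.5,1.5,0,0,-0.9],
  [0.05,18.3,5.5,1.5,0,0,-0.9],
  [0.05,18.3,5.5,1.5,0,0,-0.9],
  [0.05,18.3,5.5,1.5,0,0,-0.9],
])

```text
time: 6.7
tool_pos: [540.8, 14.7, 147.3]
tcp_rot: [179.9, 0.1, 119.2]
ft_force: [0.6, 0.1, 0.6]
finger_gap: 45.0
grip_force: 0.0
```

>>> apply_moves([
  [0.05,18.3,5.5,1.5,0,0,-0.9],
  [0.05,18.3,5.5,1.5,0,0,-0.9],
  [0.05,18.3,5.5,1.5,0,0,-0.9],
  [0.05,18.3,5.5,1.5,0,0,-0.9],
  [0.05,18.3,5.5,1.5,0,0,-0.9],
  [0.05,18.3,5.5,1.5,0,0,-0.9],
  [0.05,18.3,5.5,1.5,0,0,-0.9],
  [0.05,18.3,5.5,1.5,0,0,-0.9],
])

```text
time: 7.5
tool_pos: [469.7, 147.5, 135.2]
tcp_rot: [179.9, 0.1, 155.2]
ft_force: [-0.2, -0.1, 0.2]
finger_gap: 45.2
grip_force: 0.0
```

>>> apply_moves([
  [0.05,18.3,5.5,1.5,0,0,-0.9],
  [0.05,18.3,5.5,1.5,0,0,-0.9],
  [0.05,18.3,5.5,1.5,0,0,-0.9],
  [0.05,18.3,5.5,1.5,0,0,-0.9],
  [0.05,0,0,0,0,0,0],
  [0.05,0,0,0,0,0,0],
  [0.05,0,0,0,0,0,0],
  [0.05,0,0,0,0,0,0],
])

```text
time: 8.3
tool_pos: [408.0, 190.1, 128.2]
tcp_rot: [180.0, 0.0, 172.9]
ft_force: [-0.7, -0.0, -1.1]
finger_gap: 45.1
grip_force: 0.0
```

```bash
python3 - <<'E'
from h import *
d=take('wrist');pickle.dump(d,open('w2.pkl','wb'));cv2.imwrite('pics/w2.png',d['color'])
s=r.sense();print(s['tool_pos'],s['tcp_rot'])
E
```

```text
[407.84029334 190.03302142 127.98199353] [1.79997514e+02 2.24276487e-02 1.72943521e+02]
```

View pics/w2.png

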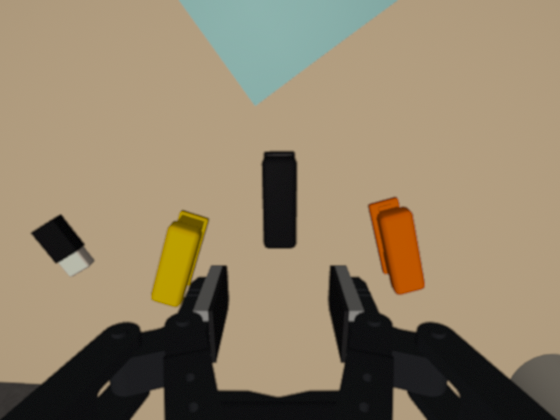

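The wrist view shows the black stapler's arm from (264,158) to (296,247), aligned with the fingers. Yellow at (180,258) and orange at (400,250) are well clear.

```bash
python3 - <<'E'
from h import *
np.set_printoptions(precision=1,suppress=True)
d=pickle.load(open('w2.pkl','rb'));D=pickle.load(open('d0.pkl','rb'))
c=[(264,158),(297,158),(296,247),(264,247)]
q=[onz(d,*p,40) for p in c];print(np.array(q),np.mean(q,0),[dep(d,280,205)])
t=D['top'];m=(np.mean([182,232,222,174])/5+170-.4,np.mean([128,130,247,245])/5+240-.4)
print(tri(d,np.mean(c,0),t,m))
x=(np.mean(q,0)+[403.5,187.5,40])/2
plan([*x[:2],12],174.2,8)
E
```

```text
[[367.9 186.5  40. ]
 [370.6 208.   40. ]
 [433.9 200.5  40. ]
 [431.1 177.9  40. ]] [400.9 193.2  40. ] [array([400.9, 193.1,  41.2])]
(array([403. , 191.4,  26.1]), np.float64(3.5634677815708087))
row x 8 [ 0.7 -0.  14.5] [ 0.  0. -0.]
```

>>> apply_moves([
  [0.05,1,0,20,0,0,0],
  [0.05,1,0,20,0,0,0],
  [0.05,1,0,20,0,0,0],
  [0.05,1,0,20,0,0,0],
  [0.05,1,0,16,0,0,0],
  [0.05,1,0,12,0,0,0],
  [0.05,0,0,7,0,0,0],
  [0.05,0,0,3,0,0,0],
])

```text
time: 9.15
tool_pos: [401.1, 190.9, 9.2]
tcp_rot: [-180.0, -0.0, 173.0]
ft_force: [-0.0, -1.2, -0.5]
finger_gap: 44.6
grip_force: 0.0
```

>>> apply_moves([
  [0.05,0,0,0,0,0,0],
  [-0.2,0,0,0,0,0,0],
  [-0.4,0,0,0,0,0,0],
  [-0.5,0,0,0,0,0,0],
  [-0.6,0,0,0,0,0,0],
  [-0.8,0,0,0,0,0,0],
  [-0.8,0,0,0,0,0,0],
  [-0.8,0,0,0,0,0,0],
], squeeze=30)

```text
time: 9.95
tool_pos: [402.0, 191.4, 10.5]
tcp_rot: [180.0, 0.1, 173.0]
ft_force: [-0.4, -0.7, 6.7]
finger_gap: 23.3
grip_force: 30.0
```

>>> apply_moves([
  [-0.8,0,0,-5,0,0,0],
  [-0.8,0,0,-15,0,0,0],
  [-0.8,0,0,-25,0,0,0],
  [-0.8,0,0,-30,0,0,0],
  [-0.8,0,0,-30,0,0,0],
  [-0.8,0,0,-25,0,0,0],
  [-0.8,0,0,-10,0,0,0],
  [-0.8,0,0,0,0,0,0],
])

```text
time: 10.75
tool_pos: [402.1, 191.4, 151.0]
tcp_rot: [179.9, 0.1, 173.0]
ft_force: [-0.6, 0.4, -1.3]
finger_gap: 23.3
grip_force: 29.7
```

```bash
python3 - <<'E'
from h import *
s=r.sense();print(s['tool_pos'],s['tcp_rot'],s['finger_gap'],s['grip_force'])
plan([628,-169.5,150],173,16)
E
```

```text
[402.11839589 191.42492144 151.01497797] [1.79929817e+02 1.44605075e-01 1.73030241e+02] 23.250513056572846 29.68542516231537
row x 16 [-16.8 -20.7   0.1] [0.001 0.002 0.   ]
```

>>> apply_moves([
  [-0.8,-8.4,-10.4,0,0,0,0],
  [-0.8,-16.8,-20.7,0,0,0,0],
  [-0.8,-16.8,-20.7,0,0,0,0],
  [-0.8,-16.8,-20.7,0,0,0,0],
  [-0.8,-16.8,-20.7,0,0,0,0],
  [-0.8,-16.8,-20.7,0,0,0,0],
  [-0.8,-16.8,-20.7,0,0,0,0],
  [-0.8,-16.8,-20.7,0,0,0,0],
])

```text
time: 11.55
tool_pos: [506.7, 19.8, 147.2]
tcp_rot: [-180.0, -0.2, 173.0]
ft_force: [-0.1, -0.3, -1.6]
finger_gap: 23.4
grip_force: 29.7
```

>>> apply_moves([
  [-0.8,-16.8,-20.7,0,0,0,0],
  [-0.8,-16.8,-20.7,0,0,0,0],
  [-0.8,-16.8,-20.7,0,0,0,0],
  [-0.8,-16.8,-20.7,0,0,0,0],
  [-0.8,-16.8,-20.7,0,0,0,0],
  [-0.8,-16.8,-20.7,0,0,0,0],
  [-0.8,-16.8,-20.7,0,0,0,0],
  [-0.8,-16.8,-20.7,0,0,0,0],
])

```text
time: 12.35
tool_pos: [619.7, -160.7, 146.5]
tcp_rot: [180.0, -0.2, 173.0]
ft_force: [0.3, 0.1, -1.3]
finger_gap: 23.5
grip_force: 29.7
```

>>> apply_moves([
  [-0.8,-8.4,-10.4,0,0,0,0],
  [-0.8,0,0,0,0,0,0],
  [-0.8,0,0,0,0,0,0],
  [-0.8,0,0,0,0,0,0],
  [-0.8,0,0,0,0,0,0],
  [-0.8,0,0,0,0,0,0],
  [-0.8,0,0,0,0,0,0],
  [-0.8,0,0,0,0,0,0],
])

```text
time: 13.15
tool_pos: [627.9, -170.1, 149.9]
tcp_rot: [-180.0, 0.0, 173.1]
ft_force: [0.7, 0.3, -0.6]
finger_gap: 23.5
grip_force: 29.7
```

```bash
python3 - <<'E'
from h import *
D=take('scene');w=take('wrist')
cv2.imwrite('pics/s2.png',np.hstack([cv2.resize(D['color'][210:360,240:390],(400,400)),cv2.resize(w['color'],(400,300))[0:300].copy() if 0 else cv2.copyMakeBorder(cv2.resize(w['color'],(400,300)),0,100,0,0,0)]))
pickle.dump((D,w),open('s2.pkl','wb'))
s=r.sense();print(s['tool_pos'],s['tcp_rot'],s['finger_gap'],s['ft_force'])
E
```

```text
[ 627.8890954  -170.21220596  149.84420063] [-1.79998758e+02  1.32460847e-02  1.73040803e+02] 23.652696351215877 [-1.19196529 -1.118789   -0.88843045]
```

View pics/s2.png

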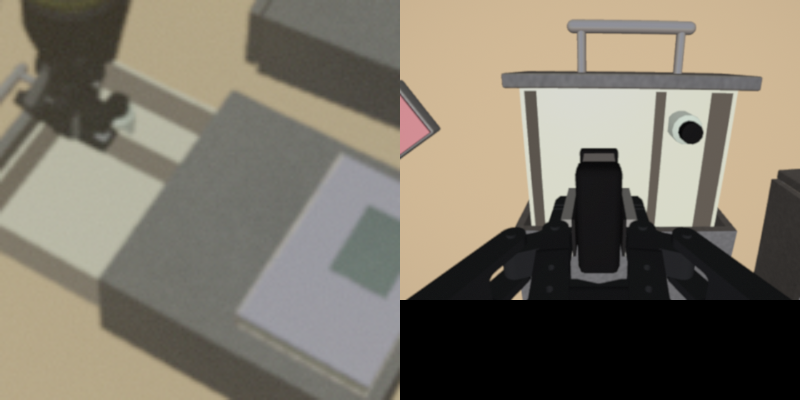

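The wrist half shows the stapler at (600,215), centred between the right wall (540) and the divider (657). The ink bottle stands at (688,130). Lowering now.

>>> apply_moves([
  [-0.8,0,0,10,0,0,0],
  [-0.8,0,0,18,0,0,0],
  [-0.8,0,0,20,0,0,0],
  [-0.8,0,0,20,0,0,0],
  [-0.8,0,0,20,0,0,0],
  [-0.8,0,0,16,0,0,0],
  [-0.8,0,0,10,0,0,0],
  [-0.8,0,0,4,0,0,0],
])

```text
time: 14.05
tool_pos: [627.0, -170.0, 30.0]
tcp_rot: [180.0, -0.1, 173.0]
ft_force: [-0.3, -0.1, -0.6]
finger_gap: 23.7
grip_force: 29.7
```

>>> apply_moves([
  [-0.8,0,0,1.5,0,0,0],
  [-0.8,0,0,1.5,0,0,0],
  [-0.8,0,0,1,0,0,0],
  [-0.8,0,0,1,0,0,0],
  [-0.8,0,0,1,0,0,0],
  [-0.8,0,0,0.5,0,0,0],
  [-0.8,0,0,0,0,0,0],
  [-0.8,0,0,0,0,0,0],
])

```text
time: 14.85
tool_pos: [627.8, -170.3, 25.2]
tcp_rot: [180.0, -0.0, 173.0]
ft_force: [0.1, -0.3, -1.3]
finger_gap: 23.5
grip_force: 29.7
```

Not touching yet, so I'll go lower in small steps.

>>> apply_moves([
  [-0.8,0,0,0.5,0,0,0],
  [-0.8,0,0,0.5,0,0,0],
  [-0.8,0,0,0.3,0,0,0],
  [-0.8,0,0,0.3,0,0,0],
  [-0.8,0,0,0.2,0,0,0],
  [-0.8,0,0,0,0,0,0],
  [-0.8,0,0,0,0,0,0],
  [-0.8,0,0,0,0,0,0],
])

```text
time: 15.65
tool_pos: [628.7, -170.5, 24.6]
tcp_rot: [-180.0, 0.1, 173.0]
ft_force: [-1.3, 1.4, 6.3]
finger_gap: 23.4
grip_force: 30.6
```

>>> apply_moves([
  [-0.4,0,0,0,0,0,0],
  [-0.3,0,0,0,0,0,0],
  [-0.2,0,0,0,0,0,0],
  [-0.05,0,0,0,0,0,0],
  [0,0,0,0,0,0,0],
  [0,0,0,0,0,0,0],
  [0,0,0,-3,0,0,0],
  [0,0,0,-8,0,0,0],
])

```text
time: 16.45
tool_pos: [627.1, -170.1, 33.8]
tcp_rot: [180.0, -0.1, 173.0]
ft_force: [-0.2, -0.4, -1.1]
finger_gap: 42.6
grip_force: 0.0
```

>>> apply_moves([
  [0,0,0,-15,0,0,0],
  [0,0,0,-25,0,0,0],
  [0,0,0,-30,0,0,0],
  [0,0,0,-30,0,0,0],
  [0,0,0,-15,0,0,0],
  [0,0,0,-5,0,0,0],
  [0,0,0,0,0,0,0],
  [0,0,0,0,0,0,0],
])

```text
time: 17.25
tool_pos: [626.9, -170.0, 152.6]
tcp_rot: [180.0, -0.1, 173.0]
ft_force: [1.1, -0.4, 0.2]
finger_gap: 42.7
grip_force: 0.0
```

```bash
python3 - <<'E'
from h import *
w=take('wrist');cv2.imwrite('pics/w3.png',w['color']);pickle.dump(w,open('w3.pkl','wb'))
s=r.sense();print(s['tool_pos'],s['tcp_rot'],s['finger_gap'],s['ft_force'])
plan([521,-125.5,150],83,20)
E
```

```text
[ 626.75189465 -169.96644687  152.24115112] [ 1.79960243e+02 -1.79594327e-01  1.73031378e+02] 42.611478937323156 [ 0.6794231  -0.28851821 -0.21910585]
row x 20 [ 5.7 -2.9  0.1] [-0.001 -0.002  0.9  ]
```

View pics/w3.png

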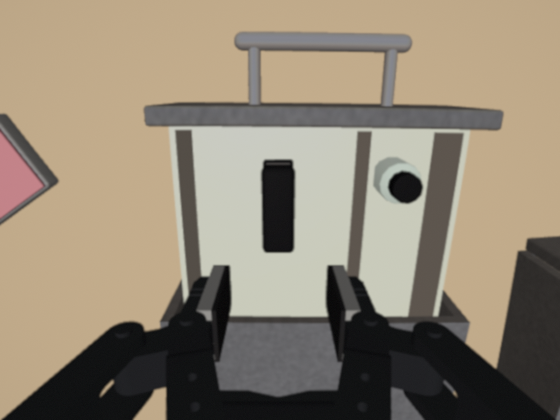

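The stapler stands at (278,205) in the wide compartment, and the ink is upright at (403,187). I'll shut the fingers and push on the bar from outside without turning the tool.

```bash
python3 - <<'E'
from h import *
np.set_printoptions(precision=1,suppress=True)
w=pickle.load(open('w3.pkl','rb'))
print(onz(w,240,40,55),onz(w,407,43,55),dep(w,323,41))
plan([475,-122,150],173,8)
E
```

```text
[ 512.7 -179.2   55. ] [526.5 -75.2  55. ] [ 520.2 -128.7   61.6]
row x 8 [19.6  3.6  0.3] [ 0. -0.  0.]
```

>>> apply_moves([
  [-1,19.6,3.6,0,0,0,0],
  [-1,19.6,3.6,0,0,0,0],
  [-1,19.6,3.6,0,0,0,0],
  [-1,19.6,3.6,0,0,0,0],
  [-1,19.6,3.6,0,0,0,0],
  [-1,19.6,3.6,0,0,0,0],
  [-1,19.6,3.6,0,0,0,0],
  [-1,19.6,3.6,0,0,0,0],
])

```text
time: 18.1
tool_pos: [474.0, -122.1, 152.6]
tcp_rot: [180.0, -0.2, 173.0]
ft_force: [-0.3, 0.5, 0.6]
finger_gap: -0.3
grip_force: 0.0
```

>>> apply_moves([
  [-1,0,0,10,0,0,0],
  [-1,0,0,20,0,0,0],
  [-1,0,0,20,0,0,0],
  [-1,0,0,20,0,0,0],
  [-1,0,0,20,0,0,0],
  [-1,0,0,15,0,0,0],
  [-1,0,0,8,0,0,0],
  [-1,0,0,0,0,0,0],
])

```text
time: 18.9
tool_pos: [474.2, -122.2, 39.2]
tcp_rot: [179.9, -0.2, 173.0]
ft_force: [0.5, 0.5, 0.0]
finger_gap: 0.0
grip_force: 0.0
```

>>> apply_moves([
  [-1,-6,0,0,0,0,0],
  [-1,-6,0,0,0,0,0],
  [-1,-4,0,0,0,0,0],
  [-1,-4,0,0,0,0,0],
  [-1,-4,0,0,0,0,0],
  [-1,-4,0,0,0,0,0],
  [-1,-5,0,0,0,0,0],
  [-1,-5,0,0,0,0,0],
])

```text
time: 19.7
tool_pos: [513.6, -127.4, 41.3]
tcp_rot: [-180.0, -0.0, 173.0]
ft_force: [-1.3, -0.2, 1.3]
finger_gap: 0.1
grip_force: 0.7
```

>>> apply_moves([
  [-1,-7,0,0,0,0,0],
  [-1,-8,0,0,0,0,0],
  [-1,-9,0,0,0,0,0],
  [-1,-10,0,0,0,0,0],
  [-1,-10,0,0,0,0,0],
  [-1,-10,0,0,0,0,0],
  [-1,-10,0,0,0,0,0],
  [-1,-10,0,0,0,0,0],
])

```text
time: 20.5
tool_pos: [587.7, -136.4, 41.3]
tcp_rot: [180.0, -0.0, 173.0]
ft_force: [-0.7, -1.6, -0.1]
finger_gap: 0.3
grip_force: 0.8
```

>>> apply_moves([
  [-1,-8,0,0,0,0,0],
  [-1,-6,0,0,0,0,0],
  [-1,-5,0,0,0,0,0],
  [-1,-4,0,0,0,0,0],
  [-1,-3,0,0,0,0,0],
  [-1,-3,0,0,0,0,0],
  [-1,-2,0,0,0,0,0],
  [-1,-2,0,0,0,0,0],
])

```text
time: 21.3
tool_pos: [619.7, -140.4, 41.4]
tcp_rot: [180.0, -0.0, 173.0]
ft_force: [-1.7, -0.3, 0.2]
finger_gap: -0.2
grip_force: 0.7
```

>>> apply_moves([
  [-1,-2,0,0,0,0,0],
  [-1,-2,0,0,0,0,0],
  [-1,-1.5,0,0,0,0,0],
  [-1,-1,0,0,0,0,0],
  [-1,-1,0,0,0,0,0],
  [-1,-1,0,0,0,0,0],
  [-1,-1,0,0,0,0,0],
  [-1,0,0,0,0,0,0],
])

```text
time: 22.1
tool_pos: [629.2, -141.5, 41.4]
tcp_rot: [180.0, 0.0, 173.0]
ft_force: [0.9, -0.1, 0.3]
finger_gap: 0.3
grip_force: 0.2
```

>>> apply_moves([
  [-1,-1,0,0,0,0,0],
  [-1,-1,0,0,0,0,0],
  [-1,-0.5,0,0,0,0,0],
  [-1,-0.5,0,0,0,0,0],
  [-1,-0.5,0,0,0,0,0],
  [-1,-0.5,0,0,0,0,0],
  [-1,0,0,0,0,0,0],
  [-1,0,0,0,0,0,0],
])

```text
time: 22.9
tool_pos: [633.2, -142.0, 41.4]
tcp_rot: [180.0, 0.0, 173.0]
ft_force: [-1.0, 0.4, 0.7]
finger_gap: 0.1
grip_force: 0.3
```

>>> apply_moves([
  [-1,-0.7,0,0,0,0,0],
  [-1,-0.7,0,0,0,0,0],
  [-1,-0.7,0,0,0,0,0],
  [-1,-0.7,0,0,0,0,0],
  [-1,-0.4,0,0,0,0,0],
  [-1,-0.4,0,0,0,0,0],
  [-1,0,0,0,0,0,0],
  [-1,0,0,0,0,0,0],
])

```text
time: 23.7
tool_pos: [636.2, -142.3, 41.3]
tcp_rot: [180.0, -0.1, 173.0]
ft_force: [-4.9, 1.7, 3.0]
finger_gap: -0.1
grip_force: 2.6
```

>>> apply_moves([
  [-1,-0.5,0,0,0,0,0],
  [-1,-0.5,0,0,0,0,0],
  [-1,-0.5,0,0,0,0,0],
  [-1,0,0,0,0,0,0],
  [-1,0,0,0,0,0,0],
  [-1,0,0,0,0,0,0],
  [-1,0,0,0,0,0,0],
  [-1,0,0,0,0,0,0],
])

```text
time: 24.5
tool_pos: [636.4, -142.4, 41.2]
tcp_rot: [180.0, -0.2, 173.0]
ft_force: [-12.2, 1.7, 8.9]
finger_gap: 0.3
grip_force: 6.3
```

It has hit the stop: the force rises with no further motion. Backing off, then checking.

>>> apply_moves([
  [-1,3,0,0,0,0,0],
  [-1,10,0,0,0,0,0],
  [-1,25,0,0,0,0,0],
  [-1,40,0,0,0,0,0],
  [-1,40,0,-20,0,0,0],
  [-1,30,0,-40,0,0,0],
  [-1,10,0,-40,0,0,0],
  [-1,0,0,0,0,0,0],
])

```text
time: 25.3
tool_pos: [484.3, -124.6, 148.2]
tcp_rot: [-179.9, 0.7, 173.0]
ft_force: [1.3, -1.2, 0.7]
finger_gap: -0.1
grip_force: 0.0
```

```bash
python3 - <<'E'
from h import *
D={n:take(n) for n in('scene','top')}
cv2.imwrite('pics/end.png',np.hstack([cv2.resize(D['top']['color'][140:260,200:400],(400,240)),cv2.resize(D['scene']['color'][220:340,220:420],(400,240))]))
s=r.sense();print(s['tool_pos'],s['ft_force'],s['time'])
E
```

```text
[ 482.77462577 -123.8864604   143.43890938] [-0.02077809 -0.15389818 -0.45252828] 25.4
```

View pics/end.png

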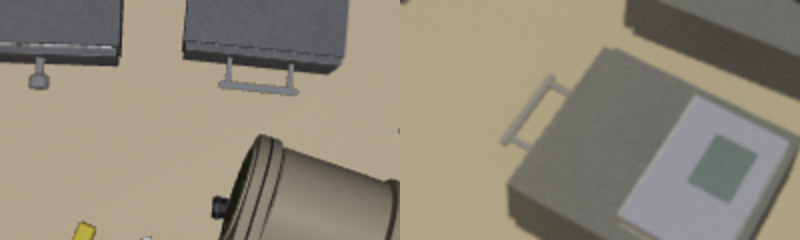

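The final pictures show the bar drawer flush at top (265,55) with no white gap. The knob drawer is unchanged and the arm is clear.

```bash
python3 -c "
from bench import r
print(r.hand_in())"
```

```text
the job is handed in; nothing more can be done
None
```

The stapler is in the wide compartment, the bar-handled drawer is pushed shut against its stop, and the job is handed in after about 25 s of robot time; the hand-in returned no verdict. I last saw the stapler and ink bottle upright just before closing. On the way down to the handle the wrist force briefly read 87.5 N (limit 120 N), cause not confirmed.

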